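Stopper the flux-remover flask and start the stirrer

ROBOT

A 6-joint arm with a two-finger parallel gripper is mounted at the origin on the work surface. World frame = base frame: x ahead of the robot, y to its left, z up, the work surface at z = 0. Lengths are in mm, angles in degrees, forces in N, time in s.
With the tool pointing down it reaches from about 300 to 750 mm from the base axis. Payload 8.5 kg.
Tool frame: the origin (TCP) lies midway between the tips of the shut fingers; the grasp point (between the pads) lies 19 mm behind it (robot.pinch_z is the distance from the TCP to the grasp point, in mm); z points along the fingers, y is the line along which they close (so a half turn about z gives the same grasp; the last joint's range is limited). The gripper opens to 85 mm and grips with 20 to 120 N. Pads are 22 mm wide; open, the fingers measure 114 mm over their backs; the gripper's body (76 mm by 85 mm) begins 54 mm behind the grasp point. The pads swing forward as they close: fully open they stand 13 mm farther back than shut.
Start: joints at [-84.07, 21.807, 74.336, -0, 83.858, -12.336], TCP at [172.379, -522.27, 231.322] pointing down, gripper open.
Joint ranges: [-178.18, 178.18], [-50.72, 133.34], [12.68, 142.11], [-81.47, 261.47], [9.98, 163.14], [-165.26, 165.26]. Speed limits (degrees/s): [136.94, 136.94, 180, 180, 180, 180].

INTERFACE

Orientations are given as a 3x3 rotation matrix whose columns are the frame's x, y, z axes.
In Python, from cell import robot gives the robot as it stands.
- The arm moves only by the tool servo_tool, never from a script. Its argument "plan" is a list of rows, each a list of 6 numbers: the shift along the tool's x, y, z scaled (see below), then the turn, a rotation vector about the tool's x, y, z scaled (see below). In form: [[dx, dy, dz, wx, wy, wz], ...]. A call has 1 to 20 rows; each row is the pose to reach, as a shift and turn from the pose commanded when the call began, along the tool's axes at that moment; what a row does not reach only later rows make up. The controller multiplies each number of a shift by 120 mm and each number of a turn by 45 degrees. A row lasts 1/8 s, in which the tool goes at most 62.5 mm and 10.7 degrees, less where a joint would pass 70% of its speed; a pose out of reach is approached as far as the arm can. A call with a number of a shift or a turn outside -1 to 1 is refused whole. A call with a gripper value outside its range is refused whole. "hand" is the closure, from 0 (fully open) to 1 (shut), set as the call begins (left out, the last holds). The fingers move at their own pace and stop on an object; "squeeze" is the grip in N (left out, the last holds). Time passes only in rows, so rows that repeat a pose let the fingers close. It gives the time, the measured TCP pose, the force, the opening and the grip force at its end, in the units of the state.
- robot.sense(): the state, without advancing time (a new reading comes with each control period).
- robot.camera(name): name is "side" or "top" or "wrist"; returns a dict with "image" (384x512x3 uint8, blue, green, red), "fovy" (degrees; the focal length in pixels is half the picture's height over the tangent of half this angle, whatever the lens; pixels are square), "cx", "cy" (the principal point, pixels), "origin" and "attitude" of the camera in the world; the wrist camera has in their place "mount" (4x4, takes a point from camera to tool coordinates, whose origin is the TCP and whose axes are the flange's). Camera axes: x right, y down, z forward; pixel columns grow to the right and rows downward; lengths in mm; the calibration is good to about 2 mm. A picture is of the moment at which its call begins: read the wrist's pose just before it. There is no depth.
- robot.sign_off(): hands the job in; it is judged then, once.
Trained networks look in a picture, given as the dict that the camera call returned (one of the last four; its "shot" number tells which), for a name from the list of things; names that differ only in an ending like _2 or _b are one class to them, and where a whole thing is asked for, a point or a joint stands for the part that bears it (a point fixed in the world has none). Each returns a list of dicts, best first, with "confidence" (0 to 1); they miss things now and then, are a little off and sometimes report something else, mostly with a low value. They report only what shows in the picture. A call takes as long as a camera call. They do not tell look-alikes from the thing itself.
- robot.look_for(picture, target): "location" ([x, y, z] in mm, in world coordinates, good to about 4 mm: the middle of the surface that is visible of it).
- robot.spot_point(picture, target): "location" ([x, y, z] in mm, in world coordinates, good to about 4 mm: a listed point, or the origin of a listed thing).
The state is a dict: "clock": time; "q": joint angles; "qd": joint speeds; "joint_efforts": joint torques, N m; "tcp_pos": TCP position; "tcp_rot": TCP orientation; "ft_force": force on the tool from outside, world axes, zero at the start; "moment": the same for the moment, N m; "width": finger opening in mm; "grasp_force": force on a finger pad.
Only numpy, scipy, OpenCV 4.12 (cv2) and the standard library are available. Lean on these libraries where they do the work, as an engineer would, in place of code of your own. Each camera call takes 0.05 s, during which the arm holds its last target. There are 200 camera calls.

TASK

Close the amber flask on the stirrer with the blue stopper from the wooden rack, lowering it gently into the neck, not dropping it, until its flange sits flat on the rim. Then start the stirrer at the grey control box: press the yellow button fully down and let it come back up, then the same with the green one. Do not press a button before the flask is closed, never press the red one, and leave the other stoppers and the rest of the bench as they are.

Things in the scene. Friction and masses are not known exactly. Their poses are not given: they have to be found in the camera images.
- stopper: blue stopper, 74 mm tall, 50 to 100 g, upright in a rack hole. Origin: centre of its lower (small) end, z up along its axis. Round about z: tapered plug 26 mm across at the bottom widening to 36 mm at z = 36 mm; flange 62 mm across from z = 36 to 44 mm; grip knob 32 mm across from z = 44 to 74 mm (take it by the knob from above).
- stopper_seat (a point): point on the blue stopper's axis at the underside of its flange (z = 36 mm in the stopper).
- flask_mouth (a point): centre of the flask's mouth, level with its rim, 208 mm above the table. The flask is amber glass, 140 mm tall, base 90 mm, straight neck 49 mm outside and 41 mm bore for 45 mm down; it is clamped firmly on the stirrer and does not move. The flange of the stopper rests on this rim, with 2.5 mm play all round the plug.
- stirrer: white stirrer, 150 x 150 mm, steel plate at 68 mm, fixed. Origin: centre of its underside, below the flask's axis; x points to its back, where the 10 mm rod of the flask clamp stands 68 mm from the axis, 190 mm high.
- rack: fixed wooden stopper rack, 90 x 215 x 50 mm (x, y, z). Origin: centre of its underside. Three 48 mm holes in a row along its y axis, at y = -75, 0, 75 mm; each holds one stopper, upright, its flange on the rack's top. Which stopper is in which hole varies.
- stopper_black: black stopper, too wide for the flask; same flange, knob and height as the blue one. Origin as there. Leave it in the rack.
- stopper_white: white stopper, too thin for the flask; same flange, knob and height as the blue one. Origin as there. Leave it in the rack.
- control: fixed grey control box, 100 x 210 x 50 mm (x, y, z). Origin: centre of its underside. Three buttons in a row along its y axis, 62 mm apart, pressed straight down.
- btn_yellow_top (a point): centre of the yellow button's flat top, a 32 mm disc that stands 22 mm above the grey box's deck (72 mm above the table) when up. It is at the +y end of the row on the box.
- btn_green_top (a point): centre of the green button's flat top, a 32 mm disc that stands 22 mm above the grey box's deck (72 mm above the table) when up. It is in the middle of the row on the box.
- btn_red_top (a point): centre of the red button's flat top, a 32 mm disc that stands 22 mm above the grey box's deck (72 mm above the table) when up. It is at the -y end of the row on the box.
- btn_yellow (a joint): travel of the yellow button: 0 up, 0.006 fully down. A spring returns it; about 5 N holds it fully down. It counts as pressed beyond 0.004 and as up below 0.0015.
- btn_green (a joint): travel of the green button: 0 up, 0.006 fully down. A spring returns it; about 5 N holds it fully down. It counts as pressed beyond 0.004 and as up below 0.0015.
- btn_red (a joint): travel of the red button: 0 up, 0.006 fully down. A spring returns it; about 5 N holds it fully down. Not to be pressed.
- multimeter: orange multimeter lying flat, 85 x 170 x 36 mm, near the robot. Bystander. Origin: centre of its underside.
- spray_can: red spray can, 60 mm across, 160 mm tall, beyond the stirrer. Bystander. Origin: centre of its underside.
- solder_reel: copper-coloured reel of solder, 64 mm across, 50 mm tall, beyond the stirrer. Bystander. Origin: centre of its underside.
- screwdriver: red-handled screwdriver, 190 mm long, lying on the table near the robot. Bystander.
Things that resemble listed ones, but are neither listed nor needed, are in the scene too. Of the things that look like the stopper, the middle-sized one is meant.

How it is judged:
By the outcome, as a careful person would: the job done as asked, in the order asked, and still so for the second after the job is handed in, with the robot touching nothing.
It also fails if it takes over 64 s, if anything falls off the work surface, if the arm or the gripper's body presses on something with over 40 N, if the wrist force passes 120 N, or if a joint passes its speed limit or range.

## Working session

There is one attempt and no reset: what is moved stays moved. The work goes in short steps, Python scripts to look and compute and a tool call to move; the robot and the scene stay as the last step left them, time stands still between calls to the robot, and variables do not carry over. Pictures are saved under pics/ and viewed, at most 10 in all, crops included, and the job is handed in when it is done.

Besides the shell and the picture viewer there is one more tool, called after "Request:" as name([rows], argument=value, ...), one row to a line, values as JSON. servo_tool: Moves the arm, as the interface text tells. Shifts and turns lie within -1 to 1; 1 stands for 120 mm of shift or 45 degrees of turn. Its arguments: {"type":"object","properties":{"plan":{"type":"array"},"hand":{"type":"number"},"squeeze":{"type":"number"}},"required":["plan"]}

```bash
mkdir -p pics; cat > h.py <<'E'
import numpy as np,cv2
from cell import robot
def px(c,p,s=None):
    R=np.array(c['attitude']) if 'attitude' in c else None
    if R is None:
        M=np.array(c['mount']);T=np.eye(4);T[:3,:3]=s['tcp_rot'];T[:3,3]=s['tcp_pos'];T=T@M
        R=T[:3,:3];o=T[:3,3]
    else:o=np.array(c['origin'])
    f=c['image'].shape[0]/2/np.tan(np.radians(c['fovy']/2))
    return R,o,f
def ray(c,u,v,s=None):
    R,o,f=px(c,None,s); d=R@np.array([(u-c['cx'])/f,(v-c['cy'])/f,1]);return o,d/np.linalg.norm(d)
def proj(c,p,s=None):
    R,o,f=px(c,None,s); q=R.T@(np.array(p)-o);return np.round([c['cx']+f*q[0]/q[2],c['cy']+f*q[1]/q[2]],1)
def onz(c,u,v,z,s=None):
    o,d=ray(c,u,v,s);return np.round(o+d*(z-o[2])/d[2],1)
def tri(rays):
    A=sum(np.eye(3)-np.outer(d,d) for o,d in rays);b=sum((np.eye(3)-np.outer(d,d))@o for o,d in rays)
    return np.linalg.solve(A,b).round(1)
E
python3 - <<'E'
from h import *
s=robot.sense();print(s['clock'],np.round(s['tcp_rot'],3))
for n in ['top','side']:
    c=robot.camera(n);cv2.imwrite(f'pics/{n}.png',c['image']);print(n,c['fovy'],c['origin'],np.round(c['attitude'],2).tolist())
    for t in ['stopper','stopper_black','stopper_white','rack','control','stirrer','stopper_seat','flask_mouth','btn_yellow_top','btn_green_top','btn_red_top','multimeter','spray_can']:
        for r in robot.spot_point(c,t)[:4]:
            print(t,np.round(r['location'],0),round(r['confidence'],2),proj(c,r['location']))
E
```

```text
0.0 [[ 0.95   0.313 -0.   ]
 [ 0.313 -0.95   0.002]
 [ 0.    -0.001 -1.   ]]
top 43.36106884912371 [ 292.34833437   35.60223304 1625.78545747] [[-0.02, -0.98, 0.18], [-1.0, 0.02, 0.01], [-0.01, -0.18, -0.98]]
stopper [379. 458.  -0.] 0.96 [135.4 263.6]
stopper [520. 471.  -1.] 0.61 [132.6 221.9]
stopper [498. 370.  12.] 0.6 [161.6 227.4]
stopper [396. -10.   2.] 0.29 [274.7 255.7]
stopper_black [515. 224.  15.] 0.85 [204.7 221.5]
stopper_white [503. 293.  13.] 0.84 [184.1 225.4]
control [ 508. -261.    3.] 0.62 [348.2 221.2]
control [734. 191.  -2.] 0.54 [214.6 159.4]
stirrer [612.  15.   4.] 0.71 [266.  192.6]
stopper_seat [376. 461.  49.] 0.83 [130.6 263.7]
stopper_seat [524. 469.  28.] 0.69 [131.1 219.6]
stopper_seat [494. 372.  51.] 0.49 [158.4 227.2]
flask_mouth [614.  21. 209.] 0.84 [264.7 178.5]
btn_yellow_top [ 486. -204.   73.] 0.5 [334.7 225.3]
btn_green_top [ 497. -265.   75.] 0.6 [353.8 221.6]
btn_red_top [ 511. -327.   73.] 0.66 [372.5 217. ]
btn_red_top [516. 223.  15.] 0.62 [204.9 221. ]
btn_red_top [ 486. -206.   75.] 0.21 [335.6 225.1]
multimeter [397. -10.   2.] 0.7
[... 820 characters left out ...]
269.3 294.8]
stopper_seat [522. 471.  29.] 0.74 [257.2 329.5]
stopper_seat [385. 461.  49.] 0.58 [304.9 325.7]
flask_mouth [613.  15. 210.] 0.68 [236.5 171.9]
flask_mouth [613.  22.   1.] 0.42 [239. 211.]
flask_mouth [516. 227.  12.] 0.41 [262.5 258.5]
btn_yellow_top [611.  15. 208.] 0.62 [237.1 172.1]
btn_yellow_top [503. 295.  -3.] 0.52 [265.5 279.2]
btn_yellow_top [ 486. -204.   72.] 0.39 [274.  157.2]
btn_green_top [ 497. -268.   72.] 0.5 [271.5 146.2]
btn_red_top [ 506. -329.   71.] 0.5 [269.8 136.6]
btn_red_top [613.  12. 209.] 0.34 [236.5 171.4]
multimeter [396. -17.   0.] 0.86 [295.9 205.2]
spray_can [733. 195.   1.] 0.89 [200.5 249.3]
spray_can [ 484. -203.   71.] 0.57 [274.5 157.4]
```

```bash
python3 -c "
import cv2,numpy as np
a=cv2.imread('pics/top.png');b=cv2.imread('pics/side.png')
print(a.shape)"
```

```text
(384, 512, 3)
```

View pics/top.png

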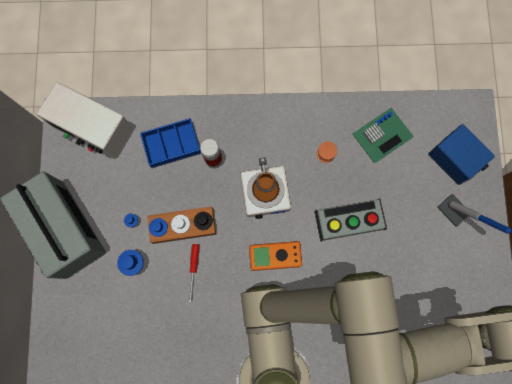

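View pics/side.png

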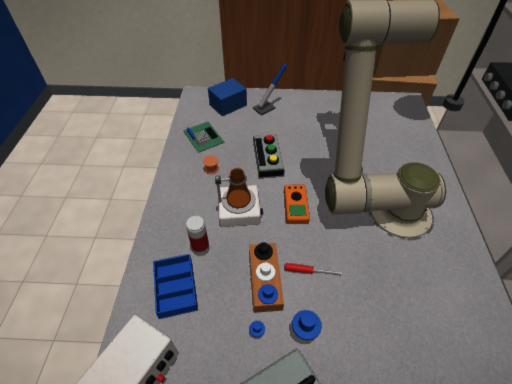

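The blue stopper is in the rack's left hole in the top view (158,227). The small (131,219) and large (130,263) blue ones on the table are decoys. In the top view the flask mouth is at (265,178) and the yellow, green and red buttons are at (334,225), (353,221) and (372,217). The flask's clamp rod is towards +x.

Request:
servo_tool([
  [1,0,-0.8,0,0,-1],
  [1,0,-0.8,0,0,-1],
  [1,0,-0.8,0,0,-1],
  [1,0,-0.8,0,0,-1],
  [1,0,-0.8,0,0,-1],
], hand=0, squeeze=40)

```text
clock: 2.02
tcp_pos: [286.5, -484.5, 327.3]
tcp_rot: [[0.449, 0.893, -0.0], [0.893, -0.449, 0.0], [-0.0, -0.0, -1.0]]
ft_force: [-0.7, 0.1, -0.2]
width: 85.6
grasp_force: 0.0
```

Request:
servo_tool([
  [1,1,0,0,0,-0.79],
  [1,1,0,0,0,-0.79],
  [1,1,0,0,0,-0.79],
  [1,1,0,0,0,-0.79],
])

```text
clock: 2.52
tcp_pos: [449.7, -430.2, 326.3]
tcp_rot: [[-0.157, 0.988, -0.0], [0.988, 0.157, 0.001], [0.001, -0.0, -1.0]]
ft_force: [-0.9, -0.4, 0.0]
width: 85.5
grasp_force: 0.0
```

Request:
servo_tool([
  [1,0.5,0,0,0,0],
  [1,0.5,0,0,0,0],
  [1,0.5,0,0,0,0],
  [1,0.5,0,0,0,0],
])

```text
clock: 3.02
tcp_pos: [488.3, -303.8, 327.3]
tcp_rot: [[-0.152, 0.988, -0.0], [0.988, 0.152, -0.0], [-0.0, -0.0, -1.0]]
ft_force: [-0.2, -0.9, -0.5]
width: 85.2
grasp_force: 0.0
```

```bash
cat >> h.py <<'E'
def shot(name,ts=()):
    s=robot.sense();c=robot.camera('wrist');cv2.imwrite(f'pics/{name}.png',c['image'])
    import pickle;pickle.dump((s,c),open(f'pics/{name}.pkl','wb'))
    print('tcp',np.round(s['tcp_pos'],1),s['clock'])
    for t in ts:
        for r in robot.spot_point(c,t)[:3]: print(t,np.round(r['location'],1),round(r['confidence'],2),proj(c,r['location'],s))
    return s,c
E
python3 - <<'E'
from h import *
s,c=shot('w1',['btn_yellow_top','btn_green_top','btn_red_top'])
print(np.round(c['mount'],2).tolist(),c['fovy'])
E
```

```text
tcp [ 488.3 -303.8  327.3] 3.025
btn_yellow_top [ 490.1 -204.6   71.5] 0.75 [264.3  81.2]
btn_green_top [ 499.1 -272.7   73.4] 0.94 [262.6 137.7]
btn_red_top [ 509.4 -325.4   70.4] 0.56 [263.7 177.6]
[[-0.0, -0.96, -0.29, 73.96], [1.0, -0.0, -0.0, 0.03], [0.0, -0.29, 0.96, -143.17], [0.0, 0.0, 0.0, 1.0]] 64.4169308034772
```

Request:
servo_tool([
  [1,0.4,0,0,0,0],
  [1,0.4,0,0,0,0],
  [1,0.4,0,0,0,0],
])

```text
clock: 3.6
tcp_pos: [517.8, -175.5, 327.7]
tcp_rot: [[-0.156, 0.988, 0.001], [0.988, 0.156, 0.0], [0.0, 0.001, -1.0]]
ft_force: [-1.2, -0.1, -0.6]
width: 85.2
grasp_force: 0.0
```

Request:
servo_tool([
  [1,0.7,0,0,0,0],
  [1,0.7,0,0,0,0],
  [1,0.7,0,0,0,0],
  [1,0.7,0,0,0,0],
])

```text
clock: 4.1
tcp_pos: [582.4, -46.7, 326.8]
tcp_rot: [[-0.154, 0.988, -0.001], [0.988, 0.154, -0.0], [-0.0, -0.001, -1.0]]
ft_force: [-0.0, -0.2, -0.9]
width: 85.2
grasp_force: 0.0
```

```bash
python3 - <<'E'
from h import *
s,c=shot('w2',['btn_yellow_top','flask_mouth'])
a=cv2.imread('pics/w1.png');b=c['image']
cv2.imwrite('pics/w12.png',cv2.resize(np.hstack([a,b]),(800,300)))
E
```

```text
tcp [582.4 -46.7 326.8] 4.1
btn_yellow_top [ 490.8 -200.3   70.2] 0.77 [172.5 253.2]
btn_yellow_top [ 744.4 -195.8   -2.3] 0.39 [330.7 251.2]
flask_mouth [615.   16.6 204.4] 0.78 [300.  121.5]
```

View pics/w12.png

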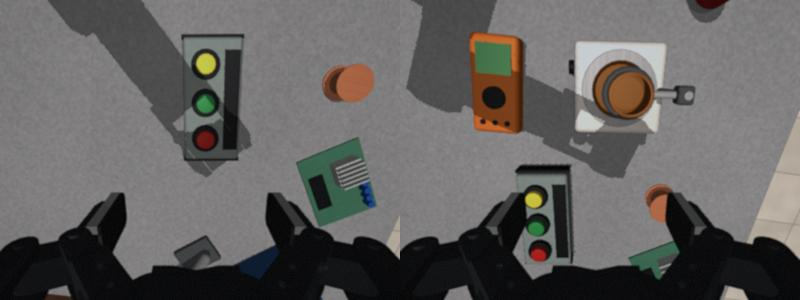

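Request:
servo_tool([
  [0.4,0.3,0,0,0,0],
  [0.4,0.3,0,0,0,0],
  [0.4,0.3,0,0,0,0],
  [0.4,0.3,0,0,0,0],
])

```text
clock: 4.75
tcp_pos: [609.9, 5.2, 327.6]
tcp_rot: [[-0.151, 0.988, 0.0], [0.988, 0.151, -0.0], [-0.0, 0.0, -1.0]]
ft_force: [-0.3, 0.0, 0.3]
width: 84.9
grasp_force: 0.0
```

```bash
python3 - <<'E'
from h import *
s,c=shot('w3',['flask_mouth'])
a=cv2.imread('pics/w2.png');b=c['image']
cv2.imwrite('pics/w23.png',np.hstack([cv2.resize(a[70:190,230:360],None,fx=3,fy=3),cv2.resize(b[100:220,210:340],None,fx=3,fy=3)]))
E
```

```text
tcp [609.9   5.2 327.6] 4.75
flask_mouth [612.1  20.1 207.1] 0.65 [255.6 171.7]
```

View pics/w23.png

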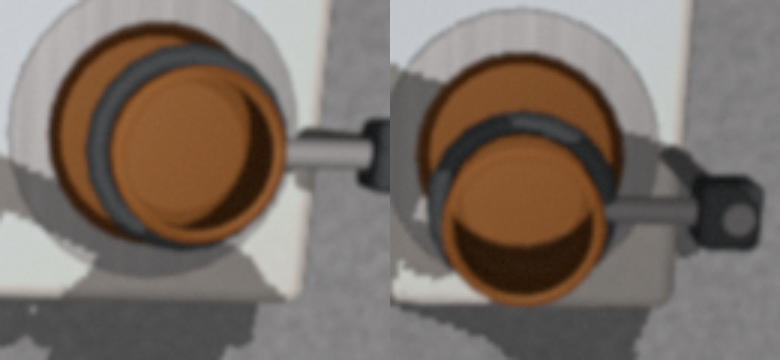

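Request:
servo_tool([
  [1,-0.3,0,0,0,0],
  [1,-0.3,0,0,0,0],
  [1,-0.3,0,0,0,0],
])

```text
clock: 5.22
tcp_pos: [554.6, 122.4, 328.4]
tcp_rot: [[-0.157, 0.988, 0.001], [0.988, 0.157, 0.0], [0.0, 0.001, -1.0]]
ft_force: [0.4, 0.4, 0.3]
width: 85.6
grasp_force: 0.0
```

Request:
servo_tool([
  [1,-0.2,0,0,0,0],
  [1,-0.2,0,0,0,0],
  [1,-0.2,0,0,0,0],
])

```text
clock: 5.6
tcp_pos: [513.2, 236.7, 327.6]
tcp_rot: [[-0.157, 0.988, 0.0], [0.988, 0.157, 0.0], [0.0, 0.0, -1.0]]
ft_force: [1.0, -0.2, 0.1]
width: 85.3
grasp_force: 0.0
```

Request:
servo_tool([
  [0.7,0,0.4,0,0,0],
  [0.7,0,0.4,0,0,0],
  [0.7,0,0.4,0,0,0],
  [0.7,0,0.4,0,0,0],
])

```text
clock: 6.1
tcp_pos: [502.4, 316.2, 279.9]
tcp_rot: [[-0.152, 0.988, 0.001], [0.988, 0.152, -0.0], [-0.0, 0.001, -1.0]]
ft_force: [-0.3, -0.6, 0.6]
width: 85.2
grasp_force: 0.0
```

```bash
python3 - <<'E'
from h import *
s,c=shot('w4',['stopper','stopper_white','stopper_black','rack','stopper_seat'])
E
```

```text
tcp [502.4 316.2 279.9] 6.1
stopper [378.  457.6   2.5] 0.95 [168.5  30. ]
stopper [521.5 470.9  -6.4] 0.9 [283.6  39. ]
stopper [492.  366.7  13.1] 0.68 [248.5 119.3]
stopper_white [505.7 295.1  14.7] 0.7 [250.5 173.9]
stopper_black [512.4 223.2  12.3] 0.96 [247.6 222. ]
stopper_seat [377.  456.1  49.4] 0.84 [156.5  21.8]
stopper_seat [493.7 374.9  52.8] 0.64 [250.7 114.3]
stopper_seat [526.1 469.3  26.9] 0.6 [290.2  35.6]
```

The crops show the flask's rim. Its outer centre is at about (296.2,121.7) in w2 and (255,173) in w3, with the clamp rod on the right (+x).

Request:
servo_tool([
  [0.4,0,0.4,0,0,0],
  [0.4,0,0.4,0,0,0],
  [0.4,0,0.4,0,0,0],
  [0.4,0,0.4,0,0,0],
])

```text
clock: 6.9
tcp_pos: [494.6, 364.5, 232.7]
tcp_rot: [[-0.152, 0.988, 0.002], [0.988, 0.152, 0.001], [0.0, 0.002, -1.0]]
ft_force: [0.2, -0.6, 0.3]
width: 85.4
grasp_force: 0.0
```

```bash
python3 - <<'E'
from h import *
import pickle
L=lambda n:pickle.load(open(f'pics/{n}.pkl','rb'))
s2,c2=L('w2');s3,c3=L('w3');s4,c4=L('w4')
print('mouth',tri([ray(c2,296.2,121.7,s2),ray(c3,255,173,s3)]),onz(c2,296.2,121.7,208,s2),onz(c3,255,173,208,s3))
s5,c5=shot('w5',['stopper','stopper_seat'])
def crop(c,s,p):
    u,v=proj(c,p,s).astype(int);print(u,v);return cv2.resize(c['image'][max(v-55,0):max(v-55,0)+110,u-60:u+60],(400,367))
cv2.imwrite('pics/w45.png',np.hstack([crop(c4,s4,[493,371,75]),crop(c5,s5,[493,371,75])]))
for s,c in((s4,c4),(s5,c5)):
    hsv=cv2.cvtColor(c['image'],cv2.COLOR_BGR2HSV);u,v=proj(c,[493,371,75],s)
    m=cv2.inRange(hsv,(105,120,30),(130,255,255));n,l,st,ce=cv2.connectedComponentsWithStats(m)
    for i in range(1,n):
        if st[i,4]>300:print(st[i],ce[i])
E
```

```text
mouth [612.8  15.8 194.8] [611.3  16.1 208. ] [611.7  19.1 208. ]
tcp [494.6 364.5 232.7] 6.9
stopper [492.6 369.6  14.8] 0.87 [249.2 161.3]
stopper [524.6 470.1  -2.8] 0.78 [289.4  78.3]
stopper_seat [379.  456.   52.2] 0.87 [148.2  65.3]
stopper_seat [522.5 468.8  24.3] 0.77 [290.4  77.4]
stopper_seat [494.2 373.5  52.8] 0.76 [251.1 164.6]
249 118
249 171
[ 118    0   80   61 4001] [158.75331167  26.08972757]
[ 268   13   39   44 1353] [287.22616408  34.81818182]
[ 225   91   51   53 2122] [250.26248822 116.73374175]
[  411   101   101   145 13482] [462.03552885 173.6490135 ]
[ 104   12   89   95 6509] [148.08864649  59.38300814]
[ 270   54   43   47 1559] [290.93008339  76.88710712]
[ 223  139   56   56 2466] [250.48256285 166.24006488]
[  422   144    90   155 12630] [468.26634996 221.8354711 ]
```

View pics/w45.png

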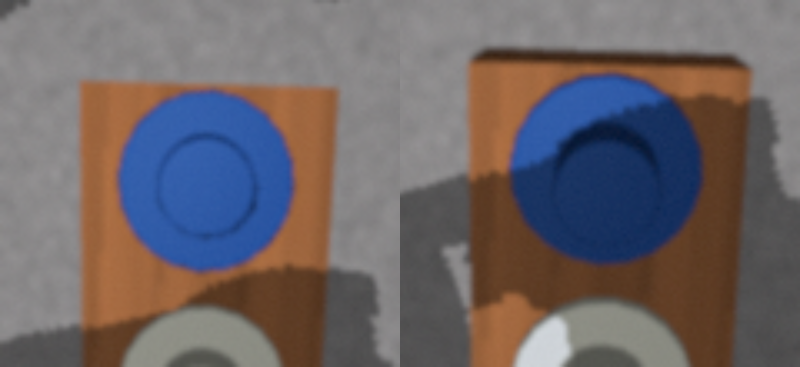

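The two crops show the blue stopper at the end of the rack. Its flange centre is at (250.6,117.3) in w4 and (251,167) in w5, and the knob top is at (251,119) and (251,173).

```bash
python3 - <<'E'
from h import *
import pickle
L=lambda n:pickle.load(open(f'pics/{n}.pkl','rb'))
s4,c4=L('w4');s5,c5=L('w5')
print('flange',tri([ray(c4,250.6,117.3,s4),ray(c5,251,167,s5)]),onz(c4,250.6,117.3,57,s4),onz(c5,251,167,57,s5))
print('knob',tri([ray(c4,251,119,s4),ray(c5,251,173,s5)]),onz(c4,251,119,88,s4),onz(c5,251,173,88,s5))
for n in['top','side']:
    c=robot.camera(n);hsv=cv2.cvtColor(c['image'],cv2.COLOR_BGR2HSV)
    print(n,proj(c,[492,372,57]),proj(c,[612,18,208]))
for i in range(5):
    s=robot.sense();print(np.round(s['tcp_pos'],1),np.round(s['tcp_rot'][0][:2],4));robot.camera('top')
E
```

```text
flange [494.2 371.7  57.2] [494.  371.7  57. ] [494.3 371.7  57. ]
knob [494.4 371.2  83.4] [494.5 371.5  88. ] [494.1 372.3  88. ]
top [158.  227.5] [265.6 179.4]
side [268.7 293.7] [236.8 172.9]
[494.2 364.7 231.9] [-0.1527  0.9883]
[494.2 364.8 231.7] [-0.1528  0.9883]
[494.1 364.9 231.6] [-0.1529  0.9882]
[494.  364.9 231.5] [-0.1531  0.9882]
[494.  365.  231.4] [-0.1532  0.9882]
```

Request:
servo_tool([
  [0.055,0.01,0.5,0,0,0],
  [0.055,0.01,1,0,0,0],
  [0.055,0.01,1,0,0,0],
  [0.055,0.01,1,0,0,0],
])

```text
clock: 7.9
tcp_pos: [495.3, 372.3, 113.8]
tcp_rot: [[-0.153, 0.988, 0.003], [0.988, 0.153, 0.002], [0.001, 0.004, -1.0]]
ft_force: [0.3, 0.3, 0.7]
width: 85.3
grasp_force: 0.0
```

Request:
servo_tool([
  [0,0,0.2,0,0,0],
  [0,0,0.4,0,0,0],
  [0,0,0.4,0,0,0],
  [0,0,0.4,0,0,0],
  [0,0,0.4,0,0,0],
])

```text
clock: 8.52
tcp_pos: [494.9, 372.1, 65.1]
tcp_rot: [[-0.153, 0.988, 0.003], [0.988, 0.153, 0.001], [0.001, 0.003, -1.0]]
ft_force: [0.3, 0.3, -1.1]
width: 85.2
grasp_force: 0.0
```

Request:
servo_tool([
  [-0.003,-0.005,0.06,0,0,0],
  [-0.003,-0.005,0.06,0,0,0],
  [-0.003,-0.005,0.06,0,0,0],
  [-0.003,-0.005,0.06,0,0,0],
])

```text
clock: 9.02
tcp_pos: [493.7, 371.4, 56.2]
tcp_rot: [[-0.153, 0.988, 0.0], [0.988, 0.153, 0.0], [0.0, 0.0, -1.0]]
ft_force: [0.2, 0.7, -0.0]
width: 85.4
grasp_force: 0.0
```

Request:
servo_tool([
  [0,0,0,0,0,0],
  [0,0,0,0,0,0],
  [0,0,0,0,0,0],
  [0,0,0,0,0,0],
  [0,0,0,0,0,0],
  [0,0,0,0,0,0],
  [0,0,0,0,0,0],
  [0,0,0,0,0,0],
  [0,0,0,0,0,0],
  [0,0,0,0,0,0],
], hand=1, squeeze=40)

```text
clock: 10.28
tcp_pos: [494.1, 371.7, 57.6]
tcp_rot: [[-0.153, 0.988, 0.002], [0.988, 0.153, 0.001], [0.001, 0.002, -1.0]]
ft_force: [-1.9, -0.9, 9.6]
width: 30.6
grasp_force: 42.5
```

Request:
servo_tool([
  [0,0,-0.1,0,0,0],
  [0,0,-0.3,0,0,0],
  [0,0,-0.6,0,0,0],
  [0,0,-1,0,0,0],
  [0,0,-1,0,0,0],
])

```text
clock: 10.9
tcp_pos: [494.8, 372.0, 180.4]
tcp_rot: [[-0.153, 0.988, 0.007], [0.988, 0.153, 0.003], [0.002, 0.008, -1.0]]
ft_force: [-0.0, -1.0, -0.7]
width: 31.0
grasp_force: 39.9
```

Request:
servo_tool([
  [0,0,-0.4,0,0,0],
  [0,0,-0.8,0,0,0],
  [0,0,-0.8,0,0,0],
  [0,0,-0.8,0,0,0],
  [0,0,-0.8,0,0,0],
])

```text
clock: 11.52
tcp_pos: [493.2, 371.1, 270.2]
tcp_rot: [[-0.153, 0.988, -0.003], [0.988, 0.153, -0.002], [-0.001, -0.003, -1.0]]
ft_force: [0.1, 0.8, -0.4]
width: 30.9
grasp_force: 40.1
```

```bash
python3 - <<'E'
from h import *
s,c=shot('w6',['stopper','stopper_seat'])
cv2.imwrite('pics/w6c.png',cv2.resize(c['image'][120:384,110:400],None,fx=2,fy=2))
E
```

```text
tcp [493.2 371.1 270.2] 11.525
stopper [378.1 459.3   2.1] 0.98 [172.   75.7]
stopper [522.8 471.3  -0.9] 0.75 [286.2  84.4]
stopper [492.5 367.3 227. ] 0.69 [248.9 224.4]
stopper_seat [492.7 372.2 265.7] 0.71 [250.  244.1]
stopper_seat [375.9 456.4  49.8] 0.64 [159.1  74.7]
stopper_seat [526.2 468.5  22.9] 0.57 [290.6  86.3]
```

View pics/w6c.png

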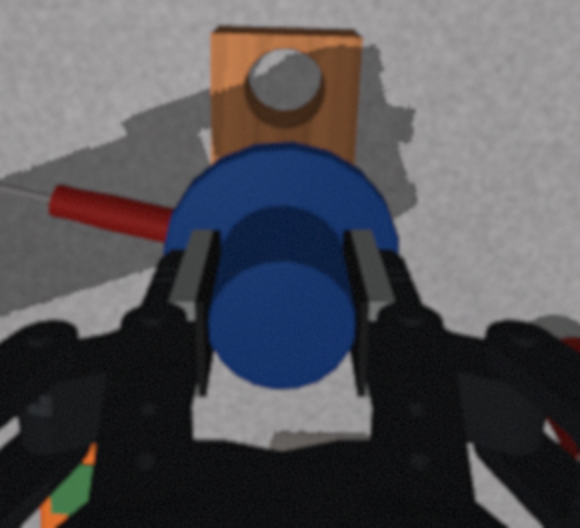

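The stopper is held upright between the pads, its axis at about column 250 in the full frame. The rack hole below it is empty.

Request:
servo_tool([
  [-0.4,0.08,-0.12,0,0,0],
  [-0.8,0.16,-0.12,0,0,0],
  [-1,0.18,-0.12,0,0,0],
])

```text
clock: 12.05
tcp_pos: [534.0, 254.0, 286.2]
tcp_rot: [[-0.151, 0.988, -0.0], [0.988, 0.151, -0.0], [-0.0, -0.001, -1.0]]
ft_force: [-0.8, -0.8, -0.3]
width: 30.7
grasp_force: 40.2
```

Request:
servo_tool([
  [-0.4,0.08,0,0,0,0],
  [-0.8,0.16,0,0,0,0],
  [-1,0.18,0,0,0,0],
])

```text
clock: 12.42
tcp_pos: [573.7, 138.5, 285.9]
tcp_rot: [[-0.151, 0.989, -0.001], [0.989, 0.151, -0.0], [-0.0, -0.001, -1.0]]
ft_force: [-0.8, 1.6, -0.4]
width: 31.0
grasp_force: 40.2
```

Request:
servo_tool([
  [-0.3,0.08,0,0,0,0],
  [-0.5,0.16,0,0,0,0],
  [-0.5,0.18,0,0,0,0],
  [-0.5,0.18,0,0,0,0],
])

```text
clock: 12.92
tcp_pos: [603.6, 85.5, 286.3]
tcp_rot: [[-0.154, 0.988, -0.0], [0.988, 0.154, 0.0], [0.0, -0.0, -1.0]]
ft_force: [0.3, 0.5, -0.1]
width: 30.8
grasp_force: 40.2
```

```bash
python3 - <<'E'
from h import *
s,c=shot('w7',['flask_mouth','flask_mouth'])
for n in['top','side']:
    c=robot.camera(n);cv2.imwrite(f'pics/{n}2.png',c['image'])
    for r in robot.spot_point(c,'flask_mouth')[:2]:print(n,np.round(r['location'],1),r['confidence'])
E
```

```text
tcp [603.6  85.5 286.3] 12.925
top [613.7  22.8 208.5] 0.62
top [610.4  17.8   3.3] 0.19
side [608.8  13.  208.4] 0.63
```

```bash
cat > fit.py <<'E'
from h import *
import pickle
from scipy.ndimage import map_coordinates
a=np.linspace(0,2*np.pi,120,endpoint=False)
def P(c,s,p):
    R,o,f=px(c,None,s);q=(p-o)@R;return c['cy']+f*q[:,1]/q[:,2],c['cx']+f*q[:,0]/q[:,2]
for n in ['w2','w3']:
    s,c=pickle.load(open(f'pics/{n}.pkl','rb'))
    g=cv2.GaussianBlur(c['image'],(0,0),0.8).astype(float)
    G=np.sqrt(sum(cv2.Sobel(g,-1,1,0)**2+cv2.Sobel(g,-1,0,1)**2 for _ in [0]).sum(2)) if 0 else np.sqrt((cv2.Sobel(g,-1,1,0)**2+cv2.Sobel(g,-1,0,1)**2).sum(2))
    for z in (203,208,213):
        best=[]
        for x in np.arange(604,622,.5):
            for y in np.arange(8,28,.5):
                sc=map_coordinates(G,P(c,s,np.c_[x+24.5*np.cos(a),y+24.5*np.sin(a),0*a+z]),order=1).mean()
                best.append((sc,x,y))
        best.sort(reverse=True);print(n,z,best[0],best[1][1:])
E
python3 fit.py
```

```text
w2 203 (np.float64(220.11249535284685), np.float64(612.5), np.float64(16.0)) (np.float64(612.0), np.float64(16.0))
w2 208 (np.float64(232.32090575292028), np.float64(611.5), np.float64(16.0)) (np.float64(611.5), np.float64(16.5))
w2 213 (np.float64(221.41307626988203), np.float64(611.0), np.float64(16.5)) (np.float64(611.0), np.float64(17.0))
w3 203 (np.float64(186.33557295798346), np.float64(608.0), np.float64(18.0)) (np.float64(607.5), np.float64(18.0))
w3 208 (np.float64(194.470308035061), np.float64(607.5), np.float64(19.0)) (np.float64(607.5), np.float64(19.5))
w3 213 (np.float64(194.14425302812154), np.float64(607.0), np.float64(21.0)) (np.float64(607.0), np.float64(20.5))
```

Request:
servo_tool([
  [-0.4,-0.05,0,0,0,0],
  [-0.8,-0.1,0,0,0,0],
  [-1,-0.1,0,0,0,0],
  [-1,-0.1,0,0,0,0],
  [-1,-0.1,0,0,0,0],
  [-1,-0.1,0,0,0,0],
])

```text
clock: 14.02
tcp_pos: [610.1, -34.4, 286.7]
tcp_rot: [[-0.155, 0.988, 0.0], [0.988, 0.155, 0.0], [0.0, 0.0, -1.0]]
ft_force: [-0.3, 0.2, -1.2]
width: 30.9
grasp_force: 40.2
```

```bash
python3 - <<'E'
from h import *
s,c=shot('w8',['flask_mouth'])
E
```

```text
tcp [610.1 -34.4 286.7] 14.025
flask_mouth [613.6  20.2 206. ] 0.82 [267.  131.2]
```

Request:
servo_tool([
  [-0.3,0,0,0,0,0],
  [-0.3,0,0,0,0,0],
  [-0.3,0,0,0,0,0],
  [-0.3,0,0,0,0,0],
  [-0.3,0,0,0,0,0],
])

```text
clock: 14.75
tcp_pos: [615.6, -70.6, 286.7]
tcp_rot: [[-0.154, 0.988, 0.0], [0.988, 0.154, 0.0], [-0.0, 0.0, -1.0]]
ft_force: [0.2, 0.4, -0.7]
width: 30.6
grasp_force: 40.2
```

```bash
sed -i "s/\['w2','w3'\]/['w2','w3','w8','w9']/" fit.py; python3 - <<'E'
from h import *
import pickle
s,c=shot('w9',['flask_mouth'])
s8,c8=pickle.load(open('pics/w8.pkl','rb'));s3,c3=pickle.load(open('pics/w3.pkl','rb'))
def crop(s,c):
    im=cv2.resize(c['image'],None,fx=4,fy=4,interpolation=cv2.INTER_CUBIC);a=np.linspace(0,6.3,100)
    for t in a[::5]:
        u,v=proj(c,[611.5+24.5*np.cos(t),17+24.5*np.sin(t),208],s);cv2.circle(im,(int(4*u+2),int(4*v+2)),1,(0,255,0),-1)
    u,v=proj(c,[611.5,17,208],s).astype(int)*4;print(u/4,v/4);u0=u-130;v0=max(v-180,0);return im[v0:v0+360,u0:u0+260]
cv2.imwrite('pics/w389.png',np.hstack([crop(s3,c3),crop(s8,c8),crop(s,c)]))
E
python3 fit.py|grep 208
```

```text
tcp [615.6 -70.6 286.7] 14.75
flask_mouth [613.9  20.1 203.9] 0.94 [268.2  77.5]
254.0 175.0
263.0 135.0
264.0 81.0
w2 208 (np.float64(232.32090575292028), np.float64(611.5), np.float64(16.0)) (np.float64(611.5), np.float64(16.5))
w3 208 (np.float64(194.470308035061), np.float64(607.5), np.float64(19.0)) (np.float64(607.5), np.float64(19.5))
w8 208 (np.float64(230.70476085038), np.float64(609.5), np.float64(27.5)) (np.float64(609.0), np.float64(27.5))
w9 208 (np.float64(273.482849358808), np.float64(611.5), np.float64(18.0)) (np.float64(611.0), np.float64(18.0))
```

View pics/w389.png

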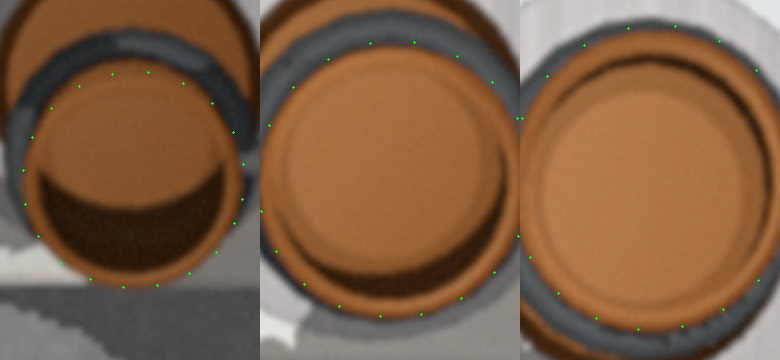

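The green overlay is the rim modelled at (611.5,17,208). It matches the seen rim to about 1 mm in all three views, so I take the mouth as (611.8,17.3).

Request:
servo_tool([
  [0.4,0.04,0,0,0,0],
  [0.73,0.08,0,0,0,0],
  [0.73,0.08,0,0,0,0],
  [0.73,0.08,0,0,0,0],
  [0.73,0.08,0,0,0,0],
  [0.73,0.08,0,0,0,0],
])

```text
clock: 15.6
tcp_pos: [611.8, 16.0, 286.4]
tcp_rot: [[-0.152, 0.988, -0.0], [0.988, 0.152, -0.0], [0.0, -0.0, -1.0]]
ft_force: [0.2, 0.5, -0.8]
width: 30.5
grasp_force: 40.2
```

```bash
cat > avg.py <<'E'
from h import *
A=[];F=[]
for i in range(8):
    s=robot.sense();A.append(s['tcp_pos']);F.append(s['ft_force']);robot.camera('top')
print(np.mean(A,0).round(2),np.std(A,0).round(2),np.mean(F,0).round(1),s['clock'],np.round(s['tcp_rot'],4).tolist())
E
python3 avg.py
```

```text
[611.75  16.43 286.49] [0.02 0.26 0.03] [ 0.1  0.1 -0.6] 15.95 [[-0.1531, 0.9882, -0.0], [0.9882, 0.1531, 0.0], [0.0, -0.0, -1.0]]
```

Request:
servo_tool([
  [0.004,0,0.1,0,0,0],
  [0.004,0,0.2,0,0,0],
  [0.004,0,0.28,0,0,0],
  [0.004,0,0.34,0,0,0],
  [0.004,0,0.4,0,0,0],
  [0.004,0,0.4,0,0,0],
  [0.004,0,0.4,0,0,0],
])

```text
clock: 16.88
tcp_pos: [611.8, 17.3, 238.9]
tcp_rot: [[-0.153, 0.988, 0.001], [0.988, 0.153, -0.0], [-0.0, 0.001, -1.0]]
ft_force: [-0.2, 0.0, -0.5]
width: 30.9
grasp_force: 40.2
```

```bash
python3 avg.py; python3 - <<'E'
from h import *
s,c=shot('w10')
cv2.imwrite('pics/w10c.png',cv2.resize(c['image'][130:330,170:340],None,fx=3,fy=3))
E
```

```text
[611.74  17.3  238.81] [0.05 0.01 0.11] [-0.   0.1 -0.6] 17.225 [[-0.1533, 0.9882, 0.0002], [0.9882, 0.1533, -0.0], [-0.0, 0.0002, -1.0]]
tcp [611.7  17.3 238.6] 17.275
```

View pics/w10c.png

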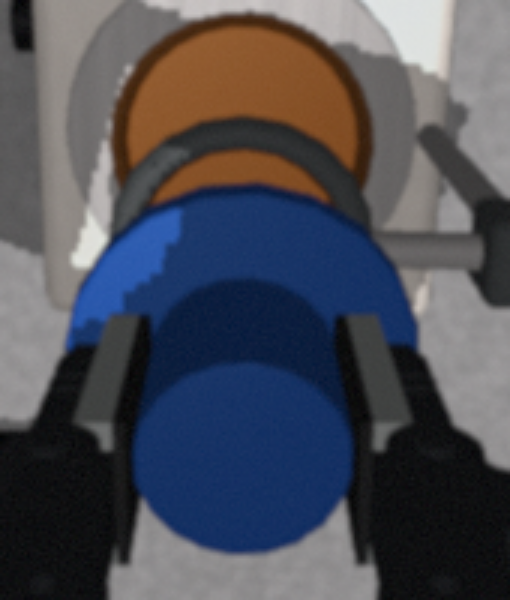

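The plug has started into the neck, and the flange sits evenly over the rim at crop column 243. There is no contact force, so I continue slowly.

Request:
servo_tool([
  [0,0,0.04,0,0,0],
  [0,0,0.08,0,0,0],
  [0,0,0.12,0,0,0],
  [0,0,0.16,0,0,0],
  [0,0,0.16,0,0,0],
  [0,0,0.16,0,0,0],
])

```text
clock: 18.08
tcp_pos: [611.7, 17.3, 219.5]
tcp_rot: [[-0.153, 0.988, 0.0], [0.988, 0.153, -0.0], [-0.0, 0.0, -1.0]]
ft_force: [-0.8, -0.2, -0.1]
width: 30.6
grasp_force: 40.2
```

```bash
python3 avg.py
```

```text
[611.71  17.3  219.49] [0.02 0.01 0.05] [ 0.3  0.  -0.7] 18.425 [[-0.1533, 0.9882, 0.0001], [0.9882, 0.1533, -0.0], [-0.0, 0.0001, -1.0]]
```

Next I make short descents until the force shows contact.

Request:
servo_tool([
  [0,0,0.01,0,0,0],
  [0,0,0.02,0,0,0],
  [0,0,0.028,0,0,0],
  [0,0,0.028,0,0,0],
  [0,0,0.028,0,0,0],
])

```text
clock: 19.1
tcp_pos: [611.7, 17.3, 216.0]
tcp_rot: [[-0.153, 0.988, 0.0], [0.988, 0.153, 0.0], [0.0, 0.0, -1.0]]
ft_force: [0.1, 0.4, -0.5]
width: 30.9
grasp_force: 40.2
```

Request:
servo_tool([
  [0,0,0.004,0,0,0],
  [0,0,0.008,0,0,0],
  [0,0,0.008,0,0,0],
  [0,0,0.008,0,0,0],
])

```text
clock: 19.6
tcp_pos: [611.7, 17.3, 215.7]
tcp_rot: [[-0.153, 0.988, 0.001], [0.988, 0.153, -0.0], [-0.0, 0.001, -1.0]]
ft_force: [-1.5, -0.0, 5.5]
width: 30.7
grasp_force: 41.8
```

Contact came at TCP z 215.7, against about 215.6 expected, with 5.5 N. The flange is on the rim, so I release and rise.

Request:
servo_tool([
  [0,0,0,0,0,0],
  [0,0,0,0,0,0],
  [0,0,0,0,0,0],
  [0,0,0,0,0,0],
  [0,0,0,0,0,0],
  [0,0,0,0,0,0],
  [0,0,0,0,0,0],
  [0,0,0,0,0,0],
], hand=0)

```text
clock: 20.6
tcp_pos: [611.6, 17.3, 215.0]
tcp_rot: [[-0.153, 0.988, -0.0], [0.988, 0.153, -0.0], [-0.0, -0.0, -1.0]]
ft_force: [0.9, 0.8, -0.0]
width: 85.3
grasp_force: 0.0
```

Request:
servo_tool([
  [0,0,-0.1,0,0,0],
  [0,0,-0.4,0,0,0],
  [0,0,-0.8,0,0,0],
  [0,0,-0.8,0,0,0],
  [0,0,-0.8,0,0,0],
])

```text
clock: 21.22
tcp_pos: [611.5, 17.4, 310.9]
tcp_rot: [[-0.153, 0.988, -0.0], [0.988, 0.153, 0.0], [0.0, -0.0, -1.0]]
ft_force: [-0.2, -0.2, 0.0]
width: 85.4
grasp_force: 0.0
```

Request:
servo_tool([
  [-0.4,0,0,0,0,0],
  [-0.6,0,0,0,0,0],
  [-0.6,0,0,0,0,0],
  [-0.6,0,0,0,0,0],
])

```text
clock: 21.72
tcp_pos: [622.6, -53.2, 310.7]
tcp_rot: [[-0.154, 0.988, -0.001], [0.988, 0.154, 0.001], [0.001, -0.001, -1.0]]
ft_force: [-0.5, 0.3, 0.0]
width: 85.5
grasp_force: 0.0
```

```bash
python3 - <<'E'
from h import *
s,c=shot('w11',['stopper_seat'])
d=robot.camera('side');u,v=proj(d,[612,17,215]).astype(int);e=robot.camera('top')
for r in robot.spot_point(d,'stopper_seat')[:4]:print('side',np.round(r['location'],1),r['confidence'])
cv2.imwrite('pics/w11c.png',np.hstack([cv2.resize(c['image'],(520,390)),cv2.resize(d['image'][v-40:v+50,u-32:u+32],(277,390))]))
E
```

```text
tcp [622.6 -53.2 310.7] 21.725
stopper_seat [ 490.1 -202.8   70.6] 0.31 [140.5 252.4]
side [383.2 458.2  48.1] 0.97
side [613.   14.9 208.3] 0.71
side [520.3 470.2  25.8] 0.66
side [608.3  18.9 170.4] 0.52
```

View pics/w11c.png

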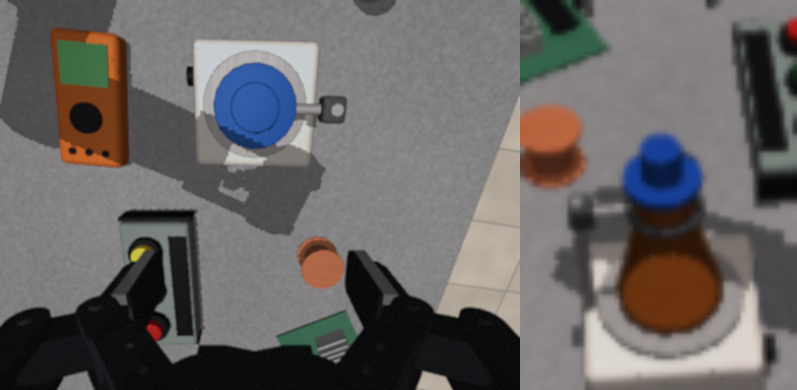

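The stopper is seated upright: the flange is concentric with the neck (256,107), and in the side view it lies flat on the rim. Next I shut the fingers and find the buttons.

Request:
servo_tool([
  [-0.3,-0.3,0,0,0,0],
  [-0.55,-0.65,0,0,0,0],
  [-0.55,-0.65,0,0,0,0],
], hand=1)

```text
clock: 22.35
tcp_pos: [554.2, -132.5, 311.7]
tcp_rot: [[-0.15, 0.989, 0.0], [0.989, 0.15, -0.001], [-0.001, 0.0, -1.0]]
ft_force: [0.6, -0.5, 0.5]
width: 32.5
grasp_force: 0.0
```

Request:
servo_tool([
  [-0.3,-0.3,0.3,0,0,0],
  [-0.55,-0.65,0.6,0,0,0],
  [-0.55,-0.65,0.6,0,0,0],
  [-0.55,-0.65,0.6,0,0,0],
  [-0.55,-0.65,0.6,0,0,0],
])

```text
clock: 22.98
tcp_pos: [490.1, -207.5, 240.0]
tcp_rot: [[-0.155, 0.988, 0.002], [0.988, 0.155, -0.001], [-0.002, 0.002, -1.0]]
ft_force: [0.4, 0.0, -0.5]
width: -0.5
grasp_force: 0.0
```

```bash
python3 - <<'E'
from h import *
import pickle
s,c=shot('w12',['btn_yellow_top','btn_green_top'])
L=[pickle.load(open(f'pics/{n}.pkl','rb')) for n in('w1','w12')]+[(None,robot.camera(n)) for n in('top','side')]
for s,c in L:
    h=cv2.cvtColor(c['image'],cv2.COLOR_BGR2HSV)
    for nm,p,lo,hi in(('y',[489,-203,72],(22,120,80),(35,255,255)),('g',[498,-267,72],(50,80,40),(85,255,255)),('r',[508,-328,72],(0,150,60),(8,255,255))):
        m=cv2.inRange(h,lo,hi);n,l,st,ce=cv2.connectedComponentsWithStats(m);q=proj(c,p,s)
        k=[i for i in range(1,n) if st[i,4]>20 and np.hypot(*(ce[i]-q))<20]
        for i in k:
            u,v=st[i,0]+(st[i,2]-1)/2,st[i,1]+(st[i,3]-1)/2;print(nm,st[i],onz(c,u,v,72,s))
E
python3 avg.py
```

```text
tcp [ 490.1 -207.5  240. ] 22.975
btn_yellow_top [ 493.  -206.    72.6] 0.69 [253.3 174.1]
btn_green_top [ 501.6 -266.3   72.5] 0.58 [252.4 227.9]
y [250  68  27  28 587] [ 488.5 -205.3   72. ]
g [250 120  26  26 510] [ 498.  -266.3   72. ]
r [251 168  24  23 411] [ 508.  -327.1   72. ]
y [234 156  31  31 745] [ 488.1 -203.6   72. ]
g [236 211  29  24 569] [ 498.  -260.5   72. ]
y [270 155   7   6  39] [ 489.9 -201.5   72. ]
g [268 144   7   7  39] [ 499.3 -263.4   72. ]
r [266 135   7   6  34] [ 509.1 -322.4   72. ]
[ 488.9  -208.07  239.09] [0.13 0.13 0.08] [-0.1  0.2 -0.3] 23.575 [[-0.1532, 0.9882, 0.0001], [0.9882, 0.1532, -0.0], [-0.0, 0.0001, -1.0]]
```

Request:
servo_tool([
  [0.03,0,0.4,0,0,0],
  [0.03,0,0.8,0,0,0],
  [0.03,0,1,0,0,0],
  [0.03,0,1,0,0,0],
  [0.03,0,1,0,0,0],
  [0.03,0,1,0,0,0],
])

```text
clock: 24.38
tcp_pos: [488.7, -205.0, 120.3]
tcp_rot: [[-0.153, 0.988, 0.002], [0.988, 0.153, -0.001], [-0.002, 0.002, -1.0]]
ft_force: [0.0, -0.1, 0.3]
width: 0.0
grasp_force: 0.0
```

Request:
servo_tool([
  [0,0,0.15,0,0,0],
  [0,0,0.3,0,0,0],
  [0,0,0.3,0,0,0],
  [0,0,0.3,0,0,0],
  [0,0,0.3,0,0,0],
])

```text
clock: 25.0
tcp_pos: [488.6, -204.9, 83.9]
tcp_rot: [[-0.153, 0.988, 0.001], [0.988, 0.153, -0.001], [-0.001, 0.001, -1.0]]
ft_force: [0.5, 0.3, -0.3]
width: -0.0
grasp_force: 0.0
```

Request:
servo_tool([
  [0,0,0.06,0,0,0],
  [0,0,0.1,0,0,0],
  [0,0,0.12,0,0,0],
  [0,0,0.14,0,0,0],
  [0,0,0.14,0,0,0],
  [0,0,0.14,0,0,0],
  [0,0,0.14,0,0,0],
])

```text
clock: 25.88
tcp_pos: [488.2, -204.6, 66.3]
tcp_rot: [[-0.153, 0.988, 0.0], [0.988, 0.153, -0.0], [-0.0, 0.0, -1.0]]
ft_force: [-1.7, 0.2, 4.7]
width: -0.5
grasp_force: 2.3
```

Request:
servo_tool([
  [0,0,0.006,0,0,0],
  [0,0,0.012,0,0,0],
  [0,0,0.012,0,0,0],
  [0,0,0.012,0,0,0],
])

```text
clock: 26.38
tcp_pos: [488.2, -204.6, 65.9]
tcp_rot: [[-0.153, 0.988, 0.001], [0.988, 0.153, -0.001], [-0.001, 0.0, -1.0]]
ft_force: [-3.8, 2.1, 16.1]
width: 0.1
grasp_force: 7.9
```

Yellow is fully down, at its stop with 16 N. I rise, cross to green and press it.

Request:
servo_tool([
  [0,0,-0.1,0,0,0],
  [0,0,-0.2,0,0,0],
  [0,0,-0.2,0,0,0],
  [0,0,-0.2,0,0,0],
])

```text
clock: 26.88
tcp_pos: [488.1, -204.5, 88.5]
tcp_rot: [[-0.153, 0.988, -0.0], [0.988, 0.153, 0.0], [0.0, -0.0, -1.0]]
ft_force: [0.2, 0.1, 0.4]
width: -0.0
grasp_force: 0.0
```

Request:
servo_tool([
  [-0.25,0,0,0,0,0],
  [-0.51,0,0,0,0,0],
  [-0.51,0,0,0,0,0],
  [-0.51,0,0,0,0,0],
  [-0.51,0,0,0,0,0],
  [-0.51,0,0,0,0,0],
])

```text
clock: 27.62
tcp_pos: [497.6, -264.5, 88.8]
tcp_rot: [[-0.154, 0.988, -0.0], [0.988, 0.154, 0.0], [0.0, -0.0, -1.0]]
ft_force: [0.7, -0.6, 0.2]
width: 0.1
grasp_force: 0.0
```

Request:
servo_tool([
  [0,0,0.06,0,0,0],
  [0,0,0.12,0,0,0],
  [0,0,0.16,0,0,0],
  [0,0,0.19,0,0,0],
  [0,0,0.195,0,0,0],
  [0,0,0.195,0,0,0],
  [0,0,0.195,0,0,0],
])

```text
clock: 28.5
tcp_pos: [497.4, -264.9, 66.0]
tcp_rot: [[-0.153, 0.988, -0.0], [0.988, 0.153, 0.0], [0.0, -0.0, -1.0]]
ft_force: [-3.8, 3.7, 8.1]
width: -0.0
grasp_force: 4.4
```

Request:
servo_tool([
  [0,0,0.005,0,0,0],
  [0,0,0.005,0,0,0],
  [0,0,0.005,0,0,0],
])

```text
clock: 28.88
tcp_pos: [497.5, -264.9, 65.9]
tcp_rot: [[-0.153, 0.988, 0.0], [0.988, 0.153, -0.0], [-0.0, 0.0, -1.0]]
ft_force: [-4.0, 5.1, 13.1]
width: 0.1
grasp_force: 6.7
```

Request:
servo_tool([
  [0,0,-0.2,0,0,0],
  [0,0,-0.5,0,0,0],
  [0,0,-0.8,0,0,0],
  [0,0,-0.8,0,0,0],
  [0,0,-0.8,0,0,0],
  [0,0,-0.8,0,0,0],
])

```text
clock: 29.62
tcp_pos: [497.2, -264.9, 159.6]
tcp_rot: [[-0.153, 0.988, -0.002], [0.988, 0.153, 0.001], [0.002, -0.001, -1.0]]
ft_force: [-0.0, 0.5, 0.1]
width: 0.0
grasp_force: 0.0
```

```bash
python3 - <<'E'
from h import *
s=robot.sense();print(s['clock'],s['tcp_pos'],s['ft_force'])
c=robot.camera('side')
for r in robot.spot_point(c,'stopper_seat')[:3]:print(np.round(r['location'],1),r['confidence'])
robot.sign_off()
E
```

```text
29.625 [ 497.2189113  -264.86987033  159.5761931 ] [-0.00717806  0.5148619   0.08196729]
[384.6 460.1  48.5] 0.69
[522.3 469.6  27. ] 0.63
the job is handed in; nothing more can be done
```

The blue stopper was lowered into the amber flask until its flange met the rim, then yellow and green were each pressed to the stop and released in that order; red was not touched, and the job was handed in at about 30 s.

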